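Put the salt away in the dry box and latch its lid tight

ROBOT

A 7-joint arm with a two-finger parallel gripper is mounted at the origin on a cart in front of the work surface, level with it; the furniture and walls round the work are solid. World frame = base frame: x ahead of the robot, y to its left, z up, the work surface at z = 0. Lengths are in m, angles in rad, forces in N, time in s.
With the tool pointing down it reaches from about 0.4 to 0.9 m from the base axis. Payload 5.5 kg.
Tool frame: the origin (TCP) lies between the finger pads; the fingertips stand 19 mm ahead of it and the grasp point (between the pads) is the TCP (tip_extent is the distance from the TCP to the fingertips, in m); z points along the fingers, y is the line along which they close (so a half turn about z gives the same grasp; the last joint's range is limited). The gripper opens to 92 mm and grips with 3 to 60 N. Pads are 19 mm wide; open, the fingers measure 130 mm over their backs; the gripper's body (75 mm by 190 mm) begins 47 mm behind the grasp point.
Start: joints at [1.6, 0.501, -0.427, 1.55, 0.221, 1.138, -0.21], TCP at [0.151, -0.632, 0.246] pointing down, gripper open.
Joint ranges: [-2.88, 2.88], [-0.31, 2.03], [-1.54, 1.56], [0.2, 2.42], [-1.41, 4.55], [0.19, 2.02], [-2.57, 2.57]. Speed limits (rad/s): [2.57, 2.57, 3.14, 3.14, 3.14, 3.14, 3.14].

INTERFACE

Orientations are given as [roll, pitch, yaw] about the fixed x, y, z axes, in that order (R = Rz(yaw) Ry(pitch) Rx(roll)).
In Python, from workcell import read_state, grab_frame, sign_off, regions_of, mark_of, tip_extent gives the robot as it stands.
- The arm moves only by the shell command python3 -m jog 'ROWS'. ROWS is JSON, a list of rows, each a list of 7 numbers: the shift along the tool's x, y, z in m, then the turn, a rotation vector about the tool's x, y, z in rad, then the closure, from -1 (fully open) to 1 (shut). A call has 1 to 5 rows; each row shifts and turns the commanded pose from where the row before left it, along the tool's axes as they then stand; what a row does not reach is not made up. A row lasts 1/12 s, in which the tool goes at most 41.7 mm and 7.16 degrees, less where a joint would pass 70% of its speed; a pose out of reach is approached as far as the arm can. A call with a gripper value outside its range is refused whole. The fingers move at their own pace and stop on an object; the grip force is fixed at half the most. Time passes only in rows, so rows that do not move let the fingers close. It gives the time, the measured TCP pose, the force, the opening and the grip force at its end, in the units of the state.
- read_state(): the state, without advancing time (a new reading comes with each control period).
- grab_frame(name): name is "side" or "top" or "wrist"; returns a dict with "img" (480x640x3 uint8, red, green, blue), "fovy" (degrees; the focal length in pixels is half the picture's height over the tangent of half this angle, whatever the lens; pixels are square), "cx", "cy" (the principal point, pixels), "dist_coeffs" ([k1, k2, p1, p2, k3] as OpenCV has them; the pictures are not rectified), "cam_to_world" (4x4, takes a point from camera to world coordinates); the wrist camera has in their place "tool_from_camera" (4x4, takes a point from camera to tool coordinates, whose origin is the TCP and whose axes are the flange's). Camera axes: x right, y up, looking along -z (the intrinsics and any distortion apply to the point x, -y, -z); pixel columns grow to the right and rows downward; lengths in m; the calibration is good to about 2 mm. A picture is of the moment at which its call begins: read the wrist's pose just before it. There is no depth.
- sign_off(): hands the job in; it is judged then, once.
Trained networks look in a picture, given as the dict that the camera call returned (one of the last four; its "shot" number tells which), for a name from the list of things; names that differ only in an ending like _2 or _b are one class to them, and where a whole thing is asked for, a point or a joint stands for the part that bears it (a point fixed in the world has none). Each returns a list of dicts, best first, with "confidence" (0 to 1); they miss things now and then, are a little off and sometimes report something else, mostly with a low value. They report only what shows in the picture. A call takes as long as a camera call. They do not tell look-alikes from the thing itself.
- regions_of(target, picture): "region" (480x640 bool, what is visible of it) and "xy" ([column, row] in pixels, amid what is visible of it).
- mark_of(target, picture): "xy" ([column, row] in pixels: a listed point, or the origin of a listed thing).
The state is a dict: "time_s": time; "joint_pos": joint angles; "qd": joint speeds; "joint_efforts": joint torques, N m; "tcp_pos": TCP position; "tcp_rot": TCP orientation; "ft_force": force on the tool from outside, world axes, zero at the start; "torque": the same for the moment, N m; "width": finger opening in m; "grip_force": force on a finger pad.
Only numpy, scipy, OpenCV 4.12 (cv2) and the standard library are available. Lean on these libraries where they do the work, as an engineer would, in place of code of your own. Each camera call takes 0.05 s, during which the arm holds its last target. There are 200 camera calls.

TASK

Stand the salt shaker upright inside the open white dry box (set it down, do not drop it in), then swing the hinged lid over until it rests on its seal, and turn the orange T-handle clockwise as far as it goes so that the latch draws the lid down tight. Leave the honey jar, the yoghurt tub and the spice jar where they stand.

Things in the scene. Friction and masses are not known exactly. Their poses are not given: they have to be found in the camera images.
- shaker: salt shaker, round, clear body with white salt and a grey perforated top, 44 mm across below (up to 70 mm height), grey top 34 mm across, 90 mm tall, about 0.1 kg; stands loose on the worktop to the right of the box; origin at the centre of its underside, z up
- dry_box: white plastic box fixed to the worktop, 220 mm along its x (the hinge direction), 190 mm along y, rim 135 mm high, walls 5 mm, floor 6 mm, open on top; origin at the centre of its underside. Lid hinged along the +y (left) side, latch on the -y (right) side, where a steel strike plate 50 mm long juts 20 mm inward, at the middle, just below the rim. Black rubber seal on the rim
- lid_hinge (a point): middle of the lid's hinge line, on the box's +y side 138 mm above the worktop (box frame 0, 98, 138 mm); axes parallel to the box's, the hinge runs along x
- lid (a joint): grey lid's angle, rad: 0 = drawn tight on the compressed seal, about 0.036 = lying on the free seal (edge 7 mm proud; springs back there if only pushed), 1.57 = upright, 2.0 = leaning back to the left; starts at 1.75 to 1.95. Stiff hinge: stays at any angle, moves with 2 to 6 N at the edge. Plate 232 mm along the hinge, 200 mm wide, 12 mm thick; its underside plane holds the hinge line
- lid_edge (a point): middle of the lid's free edge on its outer (upper) face, 198 mm from the hinge line; axes are the lid's: z is the outward normal of the outer face, y runs from the free edge to the hinge, x along the hinge
- handle (a joint): turn of the T-handle, rad, growing clockwise seen from above the shut lid: 0 = released (bar parallel to the hinge), 1.5 = end stop (bar nearly square to the hinge, lid tight); starts at 0 to 0.2. Stays where left; takes up to 0.2 N m. Below 0.3 the cam clears the strike plate as the lid shuts, beyond it hits the plate. From 0.5 it draws the lid down, from 1.2 it holds by itself
- t_grip (a point): centre of the orange T-bar, on its turning axis, 148 mm from the hinge line, 49 mm above the lid's underside plane. Bar 84 mm long (point x), 16 mm wide (point y), 18 mm high (point z, outward), 28 mm clear above the lid plate, on a stem 16 mm across at its middle. Shaft and cam reach 34 mm below the underside plane, the cam 38 mm out on the +x side, marked by a white dot on the bar
- honey_jar: bystander: glass jar with a black lid, 60 mm across, 83 mm tall; origin at the centre of its underside
- yoghurt_tub: bystander: yoghurt tub, 72 mm across, 71 mm tall; origin at the centre of its underside
- spice_jar: bystander: spice jar with a yellow cap, 45 mm across, 100 mm tall; origin at the centre of its underside
Things that resemble listed ones, but are neither listed nor needed, are in the scene too. What is shaped like the shaker but green is not meant.

How it is judged:
On the way, in this order (a step that is already met when the one before it is completed fails the run):
1. the salt shaker stands upright on the box's floor, released, with the lid still open (x of shaker in the frame of dry_box between -0.09 and 0.09 m and y of shaker in the frame of dry_box between -0.075 and 0.075 m and z of shaker in the frame of dry_box below 0.015 m and angle between shaker's own z axis and vertical below 0.15 rad and contact force between the fingers and shaker below 0.1 N and value of joint lid above 0.3 rad), for 0.2 s.
2. the lid has been swung over and lies on its seal (value of joint lid below 0.055 rad), for 0.2 s.
3. the T-handle is turned home and the lid is drawn tight (value of joint handle above 1.25 rad and value of joint lid below 0.015 rad), for 0.2 s.
At the end, for the whole second after the job is handed in: the shaker stands upright (within 0.15 rad) and at rest on the floor inside the box, the T-handle is turned past 1.25 rad (stop at 1.5) and the lid is drawn to below 0.015 rad (about 3 mm at its edge) on its seal (all of step 3 and x of shaker in the frame of dry_box between -0.09 and 0.09 m and y of shaker in the frame of dry_box between -0.075 and 0.075 m and z of shaker in the frame of dry_box below 0.015 m and angle between shaker's own z axis and vertical below 0.15 rad and linear speed of shaker below 0.02 m/s); the robot touches nothing.
It fails at once if the honey jar, the yoghurt tub or the spice jar is moved by more than 30 mm (distance of any of honey_jar, yoghurt_tub, spice_jar from where it was at the start of the episode above 0.03 m).
It fails at once if the shaker is dropped (falls unheld faster than 0.8 m/s) (linear speed of shaker above 0.8 m/s and contact force between the fingers and shaker below 0.1 N).
It also fails if it takes over 67 s, if anything falls off the work surface, if the arm or the gripper's body presses on something with over 40 N, if the wrist force passes 120 N, or if a joint passes its speed limit or range.

## Working session

There is one attempt and no reset: what is moved stays moved. The work goes in short steps, Python scripts to look and compute and a shell command to move; the robot and the scene stay as the last step left them, time stands still between calls to the robot, and variables do not carry over. Pictures are saved under pics/ and viewed, at most 10 in all, crops included, and the job is handed in when it is done.

```bash
mkdir -p pics; cat > h.py <<'E'
import numpy as np, cv2
from workcell import *
from scipy.spatial.transform import Rotation as R
def K(p):
    f=240/np.tan(np.radians(p["fovy"])/2); return np.array([[f,0,p["cx"]],[0,f,p["cy"]],[0,0,1.]])
def T(p,st=None):
    if "cam_to_world" in p: return np.array(p["cam_to_world"])
    M=np.eye(4); M[:3,:3]=R.from_euler("xyz",st["tcp_rot"]).as_matrix(); M[:3,3]=st["tcp_pos"]
    return M@np.array(p["tool_from_camera"])
def ray(p,xy,M):
    u=cv2.undistortPoints(np.array([[xy]],float),K(p),np.array(p["dist_coeffs"],float))[0,0]
    d=M[:3,:3]@np.array([u[0],-u[1],-1]); return M[:3,3],d/np.linalg.norm(d)
def atz(p,xy,M,z):
    o,d=ray(p,xy,M); return o+d*(z-o[2])/d[2]
def tri(rs):
    A=sum(np.eye(3)-np.outer(d,d) for o,d in rs); b=sum((np.eye(3)-np.outer(d,d))@o for o,d in rs)
    x=np.linalg.solve(A,b); return x,[float(np.linalg.norm((np.eye(3)-np.outer(d,d))@(x-o))) for o,d in rs]
def proj(p,X,M):
    Mi=np.linalg.inv(M); c=(Mi[:3,:3]@np.array(X,float).reshape(-1,3).T).T+Mi[:3,3]
    c=c*[1,-1,-1]; return cv2.projectPoints(c,np.zeros(3),np.zeros(3),K(p),np.array(p["dist_coeffs"],float))[0][:,0]
def save(p,n): cv2.imwrite("pics/"+n,p["img"][:,:,::-1])
E
python3 - <<'E'
from h import *
np.set_printoptions(precision=4,suppress=True)
P={}
for n in("side","top"):
    p=grab_frame(n);P[n]=p;save(p,n+"0.png");print(n,T(p)[:3,3],p["fovy"],p["dist_coeffs"])
    for t in("shaker","dry_box","lid_hinge","lid_edge","t_grip","honey_jar","yoghurt_tub","spice_jar"):
        print(t,[(np.round(r["xy"]),round(r["confidence"],2)) for r in mark_of(t,p)][:4])
print(read_state())
E
```

```text
side [ 0.2163 -0.9841  0.9555] 51.205869672153014 [-0.1162  0.      0.      0.      0.    ]
shaker [(array([343., 338.]), 0.9), (array([345., 368.]), 0.72), (array([306., 203.]), 0.58), (array([363., 400.]), 0.56)]
dry_box [(array([312., 261.]), 0.81)]
lid_hinge [(array([303., 204.]), 0.65)]
lid_edge [(array([299., 136.]), 0.93), (array([345., 367.]), 0.46)]
t_grip []
honey_jar [(array([422., 326.]), 0.62)]
yoghurt_tub [(array([266., 338.]), 0.81)]
spice_jar [(array([247., 202.]), 0.89)]
top [-0.1102 -0.164   1.5349] 48.292311594653086 [-0.0687  0.      0.      0.      0.    ]
shaker [(array([407., 281.]), 0.67), (array([431., 292.]), 0.62)]
dry_box [(array([317., 257.]), 0.9)]
lid_hinge [(array([287., 229.]), 0.86)]
lid_edge [(array([252., 185.]), 0.87)]
t_grip [(array([249., 199.]), 0.61)]
honey_jar [(array([424., 224.]), 0.85)]
yoghurt_tub [(array([374., 332.]), 0.94), (array([285., 229.]), 0.2)]
spice_jar [(array([198., 265.]), 0.71)]
{'time_s': 0.9, 'joint_pos': array([ 1.6002,  0.5008, -0.427 ,  1.5504,  0.2208,  1.1383, -0.2103]), 'qd': array([ 0.0006, -0.0007,  0.0014,  0.    ,  0.0009, -0.0001, -0.0004]), 'joint_efforts': array([ -0.0009, -56.6433,  -5.8103, -27.9507,  -0.0665,   0.0206,
         0.    ]), 'tcp_pos': array([ 0.1506, -0.6323,  0.2458]), 'tcp_rot': array([ 3.1415, -0.0001,  0.2338]), 'ft_force': array([-0.3885, -0.2454,  0.0753]), 'torque': array([-0.0009,  0.0082,  0.0122]), 'grip_force': 0.0, 'width': 0.091540108112513}
```

View pics/side0.png

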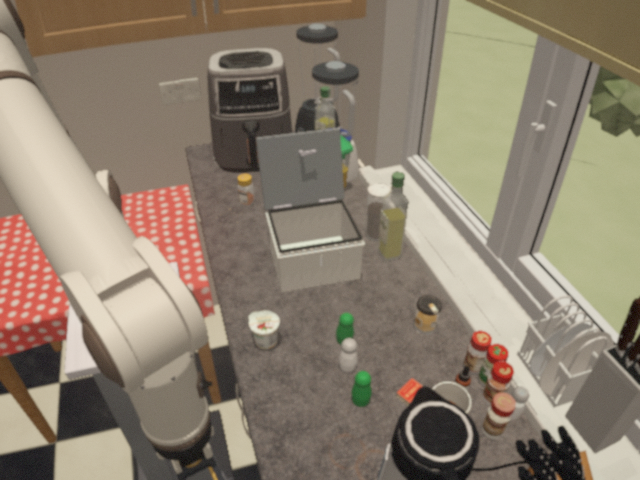

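View pics/top0.png

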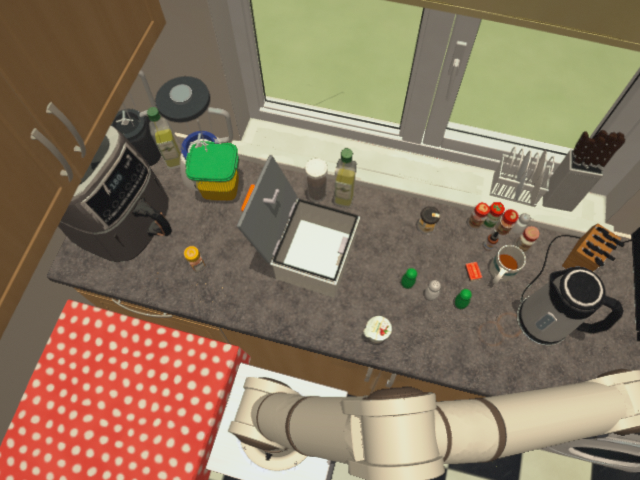

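Look-alikes for the shaker: green ones at side (345,328) and (362,388), which are top (409,277) and (463,297). The salt shaker with the white body and grey top is at side (348,355), top (432,289). The orange T-bar is behind the lid at top (248,197), with its cam on the inner face at (270,197).

```bash
cat > m.py <<'E'
from h import *
np.set_printoptions(precision=4,suppress=True)
s=grab_frame("side");t=grab_frame("top")
Ms,Mt=T(s),T(t)
def c(name,a,b): print(name,*tri([ray(s,a,Ms),ray(t,b,Mt)]))
sh=lambda p:[(np.array(r["xy"]),r["confidence"]) for r in mark_of("shaker",p)]
for a,ca in sh(s):
  for b,cb in sh(t):
    x,e=tri([ray(s,a,Ms),ray(t,b,Mt)])
    if max(e)<.01: print("shaker",a,b,x,e)
for n in("dry_box","lid_hinge","lid_edge","honey_jar","yoghurt_tub","spice_jar","t_grip"):
    a,b=mark_of(n,s),mark_of(n,t)
    if a and b: c(n,a[0]["xy"],b[0]["xy"])
    elif b: print(n,"top only",b[0]["xy"])
crop=s["img"][290:420,290:420]; cv2.imwrite("pics/c.png",cv2.resize(crop,None,fx=4,fy=4)[:,:,::-1])
b=t["img"][150:300,220:370]; cv2.imwrite("pics/box.png",cv2.resize(b,None,fx=4,fy=4,interpolation=2)[:,:,::-1])
E
python3 m.py
```

```text
shaker [346.  364.4] [429.6 294.4] [ 0.4898 -0.3329  0.0066] [0.0002630725664589634, 0.00026307256645899114]
shaker [346.  364.4] [462.5 302.8] [ 0.4506 -0.4133  0.1205] [0.005938646616486442, 0.005938646616486319]
shaker [359.6 399.1] [429.6 294.4] [ 0.5325 -0.3485 -0.1256] [0.008935936442940716, 0.008935936442940627]
shaker [359.6 399.1] [462.5 302.8] [ 0.4851 -0.4326  0.0135] [0.0011406247757271796, 0.0011406247757270612]
dry_box [0.5206 0.0346 0.0012] [0.0023152330805817217, 0.0023152330805817772]
lid_hinge [0.5238 0.1214 0.148 ] [0.0003028491983906005, 0.0003028491983908044]
lid_edge top only [252.3, 187.1]
honey_jar [ 0.7099 -0.2861  0.0145] [0.00222500755148815, 0.0022250075514883244]
yoghurt_tub [ 0.3318 -0.2069  0.0017] [6.21981182638509e-05, 6.219811826370738e-05]
spice_jar [0.4025 0.3732 0.0028] [0.00243306675456392, 0.0024330667545638916]
t_grip top only [249.3, 197.0]
```

View pics/c.png

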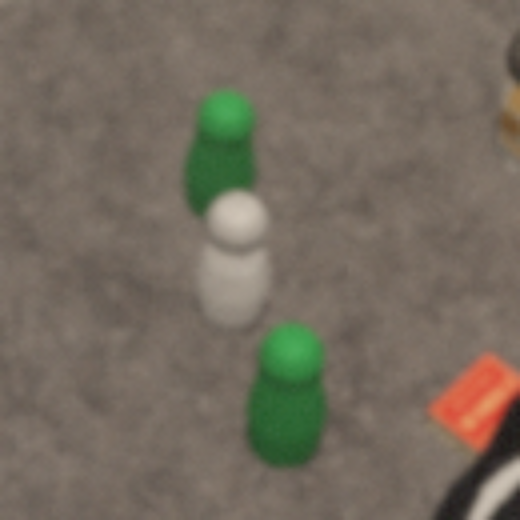

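View pics/box.png

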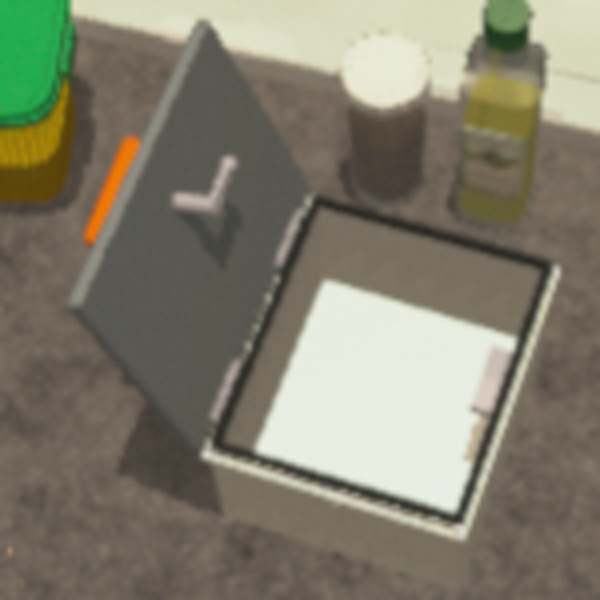

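The close crop confirms the choice: the middle object (white body, grey top) at side (348,355) is the shaker, with a green one on each side along y. The box crop gives me rim and lid corners to fit box yaw.

```bash
cat >> h.py <<'E'
def go(x,y,z,yaw=None):
    """needed shift/turn in tool axes (tool assumed as read)"""
    st=read_state(); A=R.from_euler("xyz",st["tcp_rot"])
    d=A.inv().apply(np.array([x,y,z])-st["tcp_pos"]); print("pose",np.round(st["tcp_pos"],4),np.round(st["tcp_rot"],4),"t",st["time_s"])
    if yaw is not None: B=R.from_euler("xyz",[np.pi,0,yaw]); print("rotvec",np.round((A.inv()*B).as_rotvec(),4),"shift after turn",np.round(B.inv().apply(np.array([x,y,z])-st["tcp_pos"]),4))
    print("shift",np.round(d,4))
E
python3 - <<'E'
from h import *
t=grab_frame("top");M=T(t)
nl,nr,fr,fl=[atz(t,q,M,.135)for q in((271.25,263.75),(335.75,283.75),(359.5,217),(298.75,199.5))]
print(nl,nr,fr,fl,(nl+nr+fr+fl)/4)
for v in (fl-nl,fr-nr): print("x dir",np.linalg.norm(v),np.arctan2(v[1],v[0]))
for v in (nl-nr,fl-fr): print("y dir",np.linalg.norm(v),np.arctan2(-v[0],v[1]))
phi=np.mean([np.arctan2(v[1],v[0]) for v in (fl-nl,fr-nr)]+[np.arctan2(-v[0],v[1]) for v in (nl-nr,fl-fr)]);print(phi)
c=(nl+nr+fr+fl)/4
# lid angle: fit with top corners of lid (inner edge corners)
Rz=R.from_euler("z",phi)
from scipy.optimize import least_squares
def model(a,c,phi):
    out=[]
    for sx in(116,-116): out.append([sx/1e3,.098-.2*np.cos(a),.138+.2*np.sin(a)])
    for X in((-.11,.095),(-.11,-.095),(.11,-.095),(.11,.095)): out.append([*X,.135])
    return R.from_euler("z",phi).apply(out)+[c[0],c[1],0]
px=np.array([(271.25,155.5),(238,226.25),(271.25,263.75),(335.75,283.75),(359.5,217),(298.75,199.5)])
r=least_squares(lambda v:(proj(t,model(v[0],v[1:3],v[3]),M)-px).ravel(),[1.85,c[0],c[1],phi])
print("lid,cx,cy,yaw",r.x,r.fun.round(1))
go(.49,-.333,.25,1.4)
E
```

```text
[0.41546768 0.13158424 0.135     ] [ 0.40387083 -0.060054    0.135     ] [ 0.62479765 -0.07590112  0.135     ] [0.63592442 0.11358977 0.135     ] [0.52001515 0.02730472 0.135     ]
x dir 0.22118991025272322 -0.08144304559954128
x dir 0.2214944519796754 -0.07160754170132522
y dir 0.19198881304932358 -0.06044057146998358
y dir 0.18981729337985062 -0.05865193669501467
-0.0680357738664662
lid,cx,cy,yaw [ 1.92525132  0.52049666  0.02736592 -0.07463207] [ 0.1 -0.7 -0.2  1.2  0.7 -0.7 -0.3 -0.  -0.2  0.5  0.  -0.4]
pose [ 0.1506 -0.6323  0.2458] [ 3.1415e+00 -1.0000e-04  2.3380e-01] t 1.9
rotvec [ 1.0000e-04 -0.0000e+00 -1.1662e+00] shift after turn [ 0.3526  0.2835 -0.0042]
shift [ 0.3995 -0.2125 -0.0042]
```

```bash
J="python3 -m jog"; python3 -m jog '[[0.036,-0.019,0,0,0,0,-1],[0.036,-0.019,0,0,0,0,-1],[0.036,-0.019,0,0,0,0,-1],[0.036,-0.019,0,0,0,0,-1],[0.036,-0.019,0,0,0,0,-1]]'; python3 -m jog '[[0.036,-0.019,0,0,0,0,-1],[0.036,-0.019,0,0,0,0,-1],[0.036,-0.019,0,0,0,0,-1],[0.036,-0.019,0,0,0,0,-1],[0.036,-0.019,0,0,0,0,-1]]'; python3 -m jog '[[0.036,-0.019,0,0,0,0,-1],[0,0,0,0,0,-0.12,-1],[0,0,0,0,0,-0.12,-1],[0,0,0,0,0,-0.12,-1],[0,0,0,0,0,-0.12,-1]]'; python3 -m jog '[[0,0,0,0,0,-0.12,-1],[0,0,0,0,0,-0.12,-1],[0,0,0,0,0,-0.12,-1],[0,0,0,0,0,-0.12,-1],[0,0,0,0,0,-0.12,-1]]'; python3 -m jog '[[0,0,0,0,0,-0.06,-1],[0,0,0,0,0,0,-1],[0,0,0,0,0,0,-1]]'
python3 - <<'E'
from h import *
s=read_state();p=grab_frame("wrist");M=T(p,s);save(p,"w1.png")
for n in("mark_of","regions_of"):
    for r in globals()[n]("shaker",p): 
        print(n,np.round(r["xy"]),round(r["confidence"],2),p["img"][int(r["xy"][1]),int(r["xy"][0])] if 0<=r["xy"][1]<480 else"",atz(p,r["xy"],M,0 if n=="mark_of" else .07).round(4))
go(.49,-.333,.12,1.5);print(s["joint_pos"])
E
```

```text
time_s: 2.32
tcp_pos: [0.3049, -0.4968, 0.2459]
tcp_rot: [3.141, -0.0, 0.233]
ft_force: [0.3, -1.5, 0.6]
width: 0.0918
grip_force: 0.0
time_s: 2.73
tcp_pos: [0.458, -0.3627, 0.2461]
tcp_rot: [3.141, -0.0, 0.234]
ft_force: [-0.3, -0.9, 0.3]
width: 0.092
grip_force: 0.0
time_s: 3.15
tcp_pos: [0.4878, -0.3368, 0.2458]
tcp_rot: [3.141, 0.0, 0.721]
ft_force: [-1.0, -0.1, -0.7]
width: 0.0917
grip_force: 0.0
time_s: 3.57
tcp_pos: [0.4874, -0.3374, 0.2459]
tcp_rot: [3.141, 0.0, 1.32]
ft_force: [-0.3, 0.5, -0.1]
width: 0.092
grip_force: 0.0
time_s: 3.82
tcp_pos: [0.4874, -0.3374, 0.2457]
tcp_rot: [3.141, -0.0, 1.371]
ft_force: [-0.1, 0.1, -1.0]
width: 0.0921
grip_force: 0.0
mark_of [324. 197.] 0.91 [181 170 154] [ 0.4947 -0.3323  0.    ]
mark_of [335. 280.] 0.72 [ 49 119  62] [ 0.4883 -0.4217  0.    ]
mark_of [325. 114.] 0.7 [ 64 162  80] [ 0.5112 -0.2553  0.    ]
regions_of [327. 205.] 0.89 [216 206 184] [ 0.4973 -0.3255  0.07  ]
regions_of [329. 110.] 0.81 [ 94 228 117] [ 0.5128 -0.2533  0.07  ]
regions_of [340. 299.] 0.63 [ 53 129  65] [ 0.4925 -0.4099  0.07  ]
pose [ 0.4874 -0.3373  0.2458] [3.1416e+00 2.0000e-04 1.3723e+00] t 3.9667
rotvec [ 0.      0.0002 -0.1277] shift after turn [0.0044 0.0023 0.1258]
shift [0.0047 0.0017 0.1258]
[ 1.16830879  0.48429995 -0.81244394  1.69114875  0.38225445  1.13268747
  0.04856623]
```

```bash
python3 -m jog '[[0,0,0,0,0,-0.12,-1],[0.007,0.006,0.025,0,0,0,-1],[0,0,0.025,0,0,0,-1],[0,0,0,0,0,0,-1],[0,0,0,0,0,0,-1]]' | head -3
python3 - <<'E'
from h import *
s=read_state();p=grab_frame("wrist");M=T(p,s);save(p,"w2.png")
t=grab_frame("top")
for r in regions_of("shaker",p)[:3]:
    ys,xs=np.nonzero(r["region"]);print("wr",np.round(r["xy"]),round(r["confidence"],2),xs.min(),xs.max(),ys.min(),ys.max(),atz(p,r["xy"],M,.07).round(4))
m=[r for r in mark_of("shaker",p)]
for r in m: print("mk",np.round(r["xy"]),round(r["confidence"],2),atz(p,r["xy"],M,0).round(4),tri([ray(p,r["xy"],M),ray(t,(429.6,294.4),T(t))]))
print(proj(p,[[.495,-.331,.09],[.495,-.331,.0]],M),M[:3,3]); go(.495,-.331,.09)
E
```

```text
time_s: 4.38
tcp_pos: [0.493, -0.3303, 0.1948]
tcp_rot: [-3.139, -0.001, 1.493]
wr [324. 325.] 0.83 300 348 298 345 [ 0.4923 -0.3975  0.07  ]
wr [338. 128.] 0.76 310 371 97 158 [ 0.5115 -0.2557  0.07  ]
wr [322. 237.] 0.72 294 347 200 268 [ 0.4958 -0.3283  0.07  ]
mk [332. 126.] 0.89 [ 0.51   -0.2563  0.    ] (array([ 0.50086612, -0.29480811,  0.00166838]), [0.0396408756292092, 0.039640875629209406])
mk [319. 218.] 0.76 [ 0.4936 -0.3319  0.    ] (array([ 0.49374121, -0.33337497, -0.0032914 ]), [0.0006748692268805537, 0.0006748692268805516])
mk [322. 313.] 0.59 [ 0.4887 -0.4238  0.    ] (array([ 0.4736414 , -0.34273066,  0.1071019 ]), [0.029257131129190882, 0.02925713112919083])
[[321.10200933 249.82994515]
 [320.72166775 216.58559224]] [ 0.50055259 -0.24795783  0.33544346]
pose [ 0.4948 -0.3313  0.1974] [3.1395e+00 1.4000e-03 1.4933e+00] t 4.5833
shift [ 5.000e-04 -1.000e-04  1.074e-01]
```

View pics/w2.png

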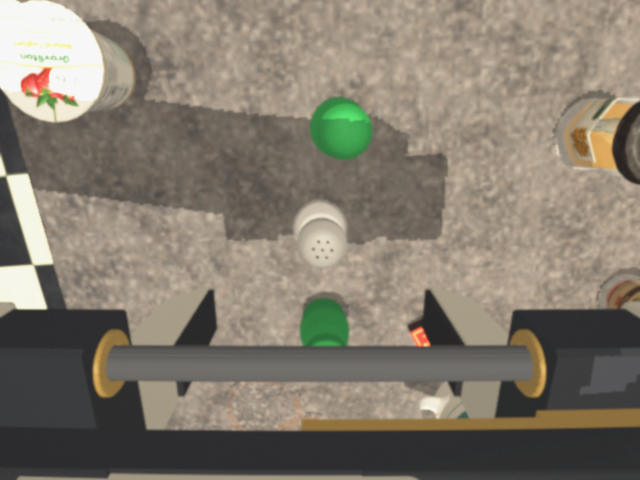

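The shaker's perforated top shows at (322,245), where a 90 mm tall shaker at (0.495,-0.331) should appear. The green ones are clear at (342,128) and (325,325), so I descend and grip the top.

```bash
python3 -m jog '[[0.001,0,0.03,0,0,0,-1],[0,0,0.03,0,0,0,-1],[0,0,0.03,0,0,0,-1],[0,0,0.018,0,0,0,-1],[0,0,0,0,0,0,-1]]'; python3 -m jog '[[0,0,0,0,0,0,-1],[0,0,0,0,0,0,1],[0,0,0,0,0,0,1],[0,0,0,0,0,0,1],[0,0,0,0,0,0,1]]';python3 -m jog '[[0,0,0,0,0,0,1],[0,0,0,0,0,0,1],[0,0,0,0,0,0,1],[0,0,0,0,0,0,1],[0,0,0,0,0,0,1]]'
```

```text
time_s: 5.0
tcp_pos: [0.4918, -0.3291, 0.0848]
tcp_rot: [-3.137, -0.002, 1.493]
ft_force: [-0.4, 0.5, -0.5]
width: 0.0919
grip_force: 0.0
time_s: 5.42
tcp_pos: [0.4947, -0.3303, 0.0891]
tcp_rot: [3.14, 0.001, 1.494]
ft_force: [-1.1, 0.2, 0.5]
width: 0.0696
grip_force: 0.0
time_s: 5.83
tcp_pos: [0.494, -0.3297, 0.0877]
tcp_rot: [-3.142, -0.0, 1.494]
ft_force: [0.0, -1.3, 0.3]
width: 0.0366
grip_force: 0.0
```

```bash
python3 -m jog '[[0,0,0,0,0,0,1],[0,0,0,0,0,0,1],[0,0,0,0,0,0,1],[0,0,0,0,0,0,1]]';python3 -m jog '[[0,0,-0.02,0,0,0,1],[0,0,-0.035,0,0,0,1],[0,0,-0.035,0,0,0,1],[0,0,-0.035,0,0,0,1],[0,0,-0.035,0,0,0,1]]';python3 -m jog '[[0,0,-0.035,0,0,0,1],[0,0,0,0,0,0,1],[0,0,0,0,0,0,1]]'
python3 - <<'E'
from h import *
p=grab_frame("side");M=T(p);s=read_state()
for r in mark_of("shaker",p): print(r["xy"],round(r["confidence"],2))
print("expect held origin",proj(p,np.array(s["tcp_pos"])-[0,0,.088],M))
phi=-.0735
tgt=R.from_euler("z",phi).apply([0,-.01,0])+[.5205,.0274,0];print(tgt)
go(*tgt[:2],.28,phi+np.pi/2);save(p,"s2.png")
E
```

```text
time_s: 6.17
tcp_pos: [0.494, -0.3297, 0.0877]
tcp_rot: [-3.142, -0.0, 1.494]
ft_force: [0.4, 0.9, 0.8]
width: 0.0328
grip_force: 30.0
time_s: 6.58
tcp_pos: [0.4936, -0.3293, 0.249]
tcp_rot: [-3.141, -0.001, 1.494]
ft_force: [0.4, -1.2, -1.3]
width: 0.0327
grip_force: 30.0
time_s: 6.83
tcp_pos: [0.4952, -0.3302, 0.2851]
tcp_rot: [3.138, 0.003, 1.494]
ft_force: [0.0, -0.7, -1.8]
width: 0.0325
grip_force: 30.0
[349.9, 308.7] 0.78
[360.7, 399.0] 0.71
[343.6, 340.6] 0.69
expect held origin [[350.54404436 307.00543187]]
[0.51976566 0.017427   0.        ]
pose [ 0.4932 -0.3296  0.2818] [-3.1400e+00 -3.0000e-04  1.4937e+00] t 6.9333
rotvec [-0.0015 -0.0003 -0.0036] shift after turn [0.3481 0.001  0.0018]
shift [ 3.481e-01 -3.000e-04  1.900e-03]
```

```bash
python3 -m jog '[[0.02,0,0,0,0,0,1],[0.037,0,0,0,0,0,1],[0.037,0,0,0,0,0,1],[0.037,0,0,0,0,0,1],[0.037,0,0,0,0,0,1]]';python3 -m jog '[[0.037,0,0,0,0,0,1],[0.037,0,0,0,0,0,1],[0.037,0,0,0,0,0,1],[0.037,0,0,0,0,0,1],[0.032,0,0,0,0,0,1]]';python3 -m jog '[[0,0,0.02,0,0,0,1],[0,0,0.03,0,0,0,1],[0,0,0,0,0,0,1],[0,0,0,0,0,0,1]]'
python3 - <<'E'
from h import *
s=read_state();t=grab_frame("top");p=grab_frame("side");save(t,"t3.png");print([ (r["xy"],r["confidence"]) for r in mark_of("shaker",p)])
print("expect",proj(p,np.array(s["tcp_pos"])-[0,0,.088],T(p)))
go(.5198,.0174,.0965)
s=read_state();w=grab_frame("wrist");M=T(w,s);save(w,"w3.png");print(mark_of("dry_box",w)[:1],mark_of("lid_hinge",w)[:1])
phi=-.0735;c=np.array([.5205,.0274,0])
q=R.from_euler("z",phi).apply([[-.105,-.09,.135],[.105,-.09,.135],[.105,.09,.135],[-.105,.09,.135]])+c
im=w["img"].copy()
cv2.polylines(im,[np.round(proj(w,q,M)).astype(int)],True,(255,0,0),1);cv2.imwrite("pics/w3.png",im[:,:,::-1])
E
```

```text
time_s: 7.35
tcp_pos: [0.5055, -0.1605, 0.2807]
tcp_rot: [-3.138, -0.001, 1.493]
ft_force: [1.3, -0.3, -0.7]
width: 0.0325
grip_force: 30.0
time_s: 7.77
tcp_pos: [0.5193, 0.0197, 0.2811]
tcp_rot: [-3.139, -0.001, 1.495]
ft_force: [1.1, -0.4, -0.9]
width: 0.0321
grip_force: 30.0
time_s: 8.1
tcp_pos: [0.5185, 0.017, 0.2304]
tcp_rot: [-3.135, -0.0, 1.494]
ft_force: [0.5, -0.4, -0.1]
width: 0.0325
grip_force: 30.0
[([341.6, 340.0], 0.68), ([359.0, 399.7], 0.56)]
expect [[312.1801779  226.48195666]]
pose [0.5213 0.017  0.2335] [ 3.1408e+00 -5.0000e-04  1.4930e+00] t 8.25
shift [ 0.0002 -0.0017  0.137 ]
[] [{'xy': [323.8, 56.1], 'confidence': 0.69}]
```

View pics/w3.png

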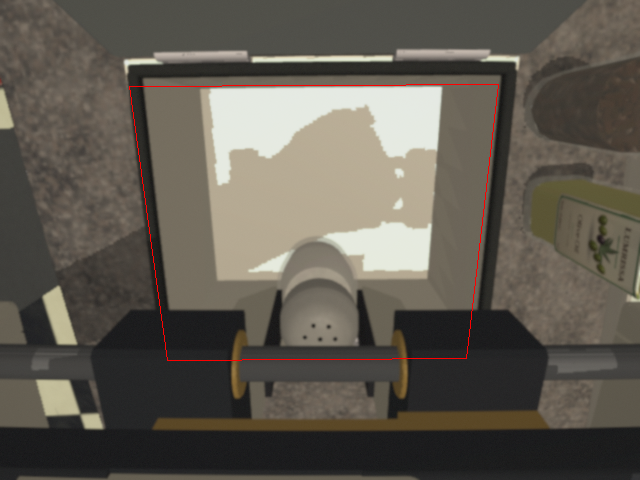

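The wrist view shows the held shaker upright over the box interior. The box sits about 5 mm further +x and +y than my outline, so I correct slightly and lower.

```bash
python3 -m jog '[[0.005,0.003,0.02,0,0,0,1],[0,0,0.03,0,0,0,1],[0,0,0.03,0,0,0,1],[0,0,0.03,0,0,0,1],[0,0,0.015,0,0,0,1]]';python3 -m jog '[[0,0,0.006,0,0,0,1],[0,0,0,0,0,0,1],[0,0,0,0,0,0,1]]'
```

```text
time_s: 8.82
tcp_pos: [0.5228, 0.0212, 0.1053]
tcp_rot: [-3.139, 0.001, 1.493]
ft_force: [0.2, -0.6, 0.1]
width: 0.0323
grip_force: 30.0
time_s: 9.07
tcp_pos: [0.5251, 0.0221, 0.1028]
tcp_rot: [3.14, -0.0, 1.494]
ft_force: [0.7, -0.1, -0.8]
width: 0.0326
grip_force: 30.0
```

```bash
python3 -m jog '[[0,0,0.002,0,0,0,1],[0,0,0,0,0,0,1]]'|egrep "pos|force";python3 -m jog '[[0,0,0.002,0,0,0,1],[0,0,0,0,0,0,1]]'|egrep "pos|force"
```

```text
tcp_pos: [0.5253, 0.0219, 0.101]
ft_force: [0.3, 0.1, -1.0]
grip_force: 30.0
tcp_pos: [0.5245, 0.0218, 0.0982]
ft_force: [0.0, 1.0, 0.1]
grip_force: 30.0
```

```bash
for i in 1; do python3 -m jog '[[0,0,0.002,0,0,0,1],[0,0,0,0,0,0,1],[0,0,0,0,0,0,1]]'|egrep "pos|ft"; python3 -m jog '[[0,0,0.0015,0,0,0,1],[0,0,0,0,0,0,1],[0,0,0,0,0,0,1]]'|egrep "pos|ft"; done
```

```text
tcp_pos: [0.524, 0.022, 0.0957]
ft_force: [-0.1, 0.0, -2.1]
tcp_pos: [0.5241, 0.022, 0.0941]
ft_force: [0.6, 0.5, -1.5]
```

```bash
 python3 -m jog '[[0,0,0.0015,0,0,0,1],[0,0,0,0,0,0,1],[0,0,0,0,0,0,1]]'|egrep "pos|ft"; python3 -m jog '[[0,0,0.0015,0,0,0,1],[0,0,0,0,0,0,1],[0,0,0,0,0,0,1]]'|egrep "pos|ft"
```

```text
tcp_pos: [0.5246, 0.0222, 0.0935]
ft_force: [-1.9, 0.3, 7.2]
tcp_pos: [0.5252, 0.0225, 0.0933]
ft_force: [-4.6, -0.6, 17.8]
```

```bash
 python3 -m jog '[[0,0,-0.0022,0,0,0,1],[0,0,0,0,0,0,1],[0,0,0,0,0,0,0.2],[0,0,0,0,0,0,0.2],[0,0,0,0,0,0,0.2]]'; python3 -m jog '[[0,0,0,0,0,0,0],[0,0,0,0,0,0,0],[0,0,0,0,0,0,-0.2],[0,0,0,0,0,0,-0.2],[0,0,0,0,0,0,-0.2]]';python3 -m jog '[[0,0,-0.015,0,0,0,-0.2],[0,0,-0.03,0,0,0,-0.2],[0,0,-0.04,0,0,0,-0.2],[0,0,-0.04,0,0,0,-0.2],[0,0,-0.04,0,0,0,-0.2]]'; python3 -m jog '[[0,0,0,0,0,0,-0.2],[0,0,0,0,0,0,-0.2]]'
python3 - <<'E'
from h import *
s=read_state();w=grab_frame("wrist");M=T(w,s)
phi=-.0735;c=np.array([.5245,.031,0])
for r in mark_of("shaker",w)[:2]:
    x=atz(w,r["xy"],M,.006); print(r["xy"],r["confidence"],x,R.from_euler("z",-phi).apply(x-c))
im=w["img"].copy()
q=R.from_euler("z",phi).apply([[-.105,-.09,.135],[.105,-.09,.135],[.105,.09,.135],[-.105,.09,.135]])+c
cv2.polylines(im,[np.round(proj(w,q,M)).astype(int)],True,(255,0,0),1);cv2.imwrite("pics/w4.png",im[:,:,::-1])
print(s)
E
```

```text
time_s: 10.82
tcp_pos: [0.524, 0.0219, 0.0932]
tcp_rot: [-3.141, -0.0, 1.494]
ft_force: [-0.7, 0.1, 0.6]
width: 0.0369
grip_force: 0.0
time_s: 11.23
tcp_pos: [0.5242, 0.022, 0.0934]
tcp_rot: [-3.142, -0.0, 1.494]
ft_force: [0.0, 0.0, -0.5]
width: 0.055
grip_force: 0.0
time_s: 11.65
tcp_pos: [0.5236, 0.0223, 0.2599]
tcp_rot: [-3.141, -0.0, 1.495]
ft_force: [1.1, -1.1, -0.9]
width: 0.0551
grip_force: 0.0
time_s: 11.82
tcp_pos: [0.5258, 0.0221, 0.261]
tcp_rot: [3.136, 0.001, 1.493]
ft_force: [-0.9, -0.5, -0.5]
width: 0.0556
grip_force: 0.0
[314.8, 207.6] 0.97 [0.52350142 0.01559191 0.006     ] [ 0.00013559 -0.01543982  0.006     ]
[321.4, 417.6] 0.66 [ 0.5098994 -0.2467605  0.006    ] [ 0.00583584 -0.27808275  0.006     ]
{'time_s': 11.8167, 'joint_pos': array([ 0.70232869,  0.37594587, -0.97936471,  1.83561192,  0.35006171,
        1.10957127, -0.47999192]), 'qd': array([-0.01380575,  0.04506661,  0.03824033,  0.06265661,  0.01357944,
       -0.01288599, -0.00912817]), 'joint_efforts': array([-1.88444490e-01, -3.89929068e+01, -1.00388834e+01, -2.82736087e+01,
       -2.41562203e-01,  3.19042825e-02,  1.06556097e-01]), 'tcp_pos': array([0.52578789, 0.02210222, 0.26099428]), 'tcp_rot': array([3.13613440e+00, 7.71423452e-04, 1.49338250e+00]), 'ft_force': array([-0.88247695, -0.53507796, -0.47599112]), 'torque': array([-0.08035827, -0.12953744, -0.00473611]), 'grip_force': 0.0, 'width': 0.0555856761478103}
```

View pics/w4.png

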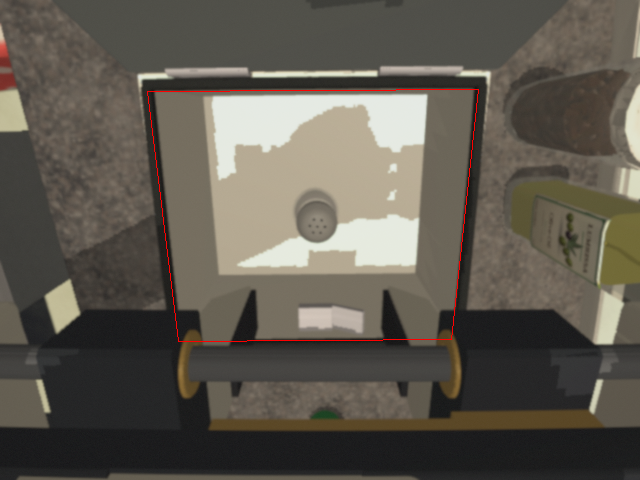

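The shaker stands upright and released in the box at (317,220), about 15 mm right of the box centre, and the corrected box outline now fits. Next I go over the lid with the fingers shut.

```bash
 python3 -m jog '[[0,0,-0.03,0,0,0,1],[0,0,-0.036,0,0,0,1],[0,0,-0.036,0,0,0,1],[0,0,-0.036,0,0,0,1],[0,-0.013,0,0,0,0,1]]'; python3 -m jog '[[0.035,-0.013,0,0,0,0,1],[0.035,-0.013,0,0,0,0,1],[0.035,-0.013,0,0,0,0,1],[0.035,-0.013,0,0,0,0,1],[0.035,-0.013,0,0,0,0,1]]'; python3 -m jog '[[0.034,0,0,0,0,0,1],[0,0,0,0,0,0,1],[0,0,0,0,0,0,1]]'
cat >> h.py <<'E'
PHI=-.0735;C=np.array([.5245,.031,0])
def inbox(): 
    s=read_state(); b=R.from_euler("z",-PHI).apply(s["tcp_pos"]-C); print("tcp box frame",b.round(4),np.round(s["tcp_rot"],3),"F",np.round(s["ft_force"],1),"t",s["time_s"]); return b
E
python3 - <<'E'
from h import *
inbox()
t=grab_frame("top");w=grab_frame("side")
for p in(t,w): print([(n,mark_of(n,p)[:1]) for n in("lid_edge","t_grip")])
ex=R.from_euler("z",PHI).apply([[0,.098-.198*np.cos(1.925)+.012*np.sin(1.925),.138+.198*np.sin(1.925)]])+C
print(ex,proj(t,ex,T(t)),proj(w,ex,T(w)))
save(t,"t5.png")
E
```

```text
time_s: 12.33
tcp_pos: [0.5148, 0.0234, 0.4011]
tcp_rot: [3.134, -0.002, 1.493]
ft_force: [0.5, 0.3, 1.0]
width: 0.0264
grip_force: 0.0
time_s: 12.75
tcp_pos: [0.4585, 0.2031, 0.3947]
tcp_rot: [-3.139, 0.001, 1.493]
ft_force: [0.9, -0.5, 0.3]
width: 0.0006
grip_force: 0.0
time_s: 13.0
tcp_pos: [0.4607, 0.2387, 0.3947]
tcp_rot: [-3.138, -0.0, 1.5]
ft_force: [1.4, -1.0, -0.1]
width: 0.0006
grip_force: 0.0
tcp box frame [-0.0789  0.2025  0.3947] [-3.138 -0.     1.5  ] F [ 1.4 -1.  -0.1] t 13.0
[('lid_edge', []), ('t_grip', [])]
[('lid_edge', [{'xy': [301.0, 131.9], 'confidence': 0.78}]), ('t_grip', [])]
[[0.53756609 0.20844971 0.32370875]] [[250.60606873 187.63175828]] [[297.33031987 131.64196991]]
```

View pics/t5.png

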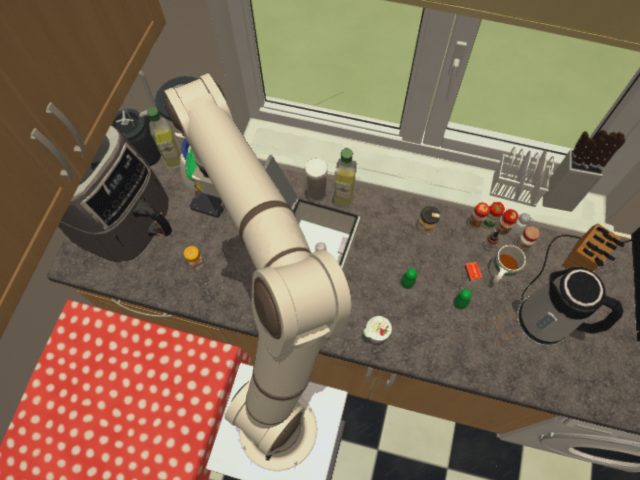

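The arm clears everything: the shaker's top shows in the box at (320,246), and the handle side of the lid is under the forearm. I compute the arc for the push and go down behind the lid.

```bash
 python3 -m jog '[[0,0,0.024,0,0,0,1],[0,0,0.024,0,0,0,1],[0,0,0.024,0,0,0,1],[0,0,0,0,0,0,1],[0,0,0,0,0,0,1]]'
python3 - <<'E'
from h import *
b=inbox()
r=.182
for a in np.arange(1.6,-.01,-.1):
    y=.098-r*np.cos(a)+.012*np.sin(a)+.0095; z=.138+r*np.sin(a)+.012*np.cos(a)+.019
    print(round(a,2),round(y,3),round(z,3))
E
```

```text
time_s: 13.72
tcp_pos: [0.4623, 0.235, 0.324]
tcp_rot: [-3.14, 0.001, 1.492]
ft_force: [-0.2, 0.3, 0.7]
width: 0.0003
grip_force: 0.0
tcp box frame [-0.077   0.1989  0.324 ] [-3.140e+00  1.000e-03  1.492e+00] F [-0.2  0.3  0.7] t 13.7167
1.6 0.125 0.339
1.5 0.107 0.339
1.4 0.088 0.338
1.3 0.07 0.336
1.2 0.053 0.331
1.1 0.036 0.325
1.0 0.019 0.317
0.9 0.004 0.307
0.8 -0.011 0.296
0.7 -0.024 0.283
0.6 -0.036 0.27
0.5 -0.046 0.255
0.4 -0.055 0.239
0.3 -0.063 0.222
0.2 -0.068 0.205
0.1 -0.072 0.187
-0.0 -0.075 0.169
```

```bash
 python3 -m jog '[[-0.018,0,0,0,0,0,1],[-0.018,0,0,0,0,0,1],[-0.018,0,0,0,0,0,1],[-0.018,0,0,0,0,0,1],[-0.018,0,0,0,0,0,1]]';python3 -m jog '[[-0.018,0,0,0,0,0,1],[-0.018,0,0,0,0,0,1],[-0.018,0,0,0,0,0,1],[-0.018,0,0,0,0,0,1],[0,0,0,0,0,0,1]]'
python3 - <<'E'
from h import *
inbox(); p=grab_frame("side"); print([(n,mark_of(n,p)[:1]) for n in("lid_edge","t_grip")])
for a in(1.0,1.1,1.2,1.9):
    e=R.from_euler("z",PHI).apply([[0,.098-.198*np.cos(a)+.012*np.sin(a),.138+.198*np.sin(a)+.012*np.cos(a)]])+C; print(a,proj(p,e,T(p)))
E
```

```text
time_s: 14.13
tcp_pos: [0.4569, 0.1476, 0.3271]
tcp_rot: [3.137, -0.003, 1.495]
ft_force: [0.5, 2.0, 1.9]
width: 0.0002
grip_force: 1.4
time_s: 14.55
tcp_pos: [0.451, 0.0718, 0.326]
tcp_rot: [3.139, 0.002, 1.489]
ft_force: [0.3, -0.8, -0.1]
width: 0.0003
grip_force: 0.0
tcp box frame [-0.0762  0.0353  0.326 ] [3.139e+00 2.000e-03 1.489e+00] F [ 0.3 -0.8 -0.1] t 14.55
[('lid_edge', [{'xy': [311.0, 163.8], 'confidence': 0.83}]), ('t_grip', [{'xy': [303.5, 161.3], 'confidence': 0.75}])]
1.0 [[312.00422278 168.39771962]]
1.1 [[310.35267395 161.72752766]]
1.2 [[308.66481643 155.63346433]]
1.9 [[297.69214231 133.1262383 ]]
```

```bash
 python3 -m jog '[[-0.017,0,0.008,0,0,0,1],[-0.015,0,0.010,0,0,0,1],[-0.015,0,0.011,0,0,0,1],[-0.013,0,0.013,0,0,0,1],[-0.012,0,0.013,0,0,0,1]]';python3 -m jog '[[-0.010,0,0.015,0,0,0,1],[-0.009,0,0.016,0,0,0,1],[-0.008,0,0.017,0,0,0,1],[0,0,0,0,0,0,1]]'
python3 - <<'E'
from h import *
inbox(); p=grab_frame("side"); print([(n,mark_of(n,p)[:1]) for n in("lid_edge","t_grip")])
for a in(.2,.3,.4):
    e=R.from_euler("z",PHI).apply([[0,.098-.198*np.cos(a)+.012*np.sin(a),.138+.198*np.sin(a)+.012*np.cos(a)],[0,.098-.148*np.cos(a)+.049*np.sin(a),.138+.148*np.sin(a)+.049*np.cos(a)]])+C; print(a,proj(p,e,T(p)))
E
```

```text
time_s: 15.12
tcp_pos: [0.4452, 0.0032, 0.2692]
tcp_rot: [3.14, -0.0, 1.495]
ft_force: [0.7, 1.3, 0.8]
width: 0.0
grip_force: 0.6
time_s: 15.45
tcp_pos: [0.4404, -0.0249, 0.2187]
tcp_rot: [-3.136, -0.001, 1.493]
ft_force: [-1.0, -0.4, 0.7]
width: 0.0003
grip_force: 0.0
tcp box frame [-0.0798 -0.0619  0.2187] [-3.136e+00 -1.000e-03  1.493e+00] F [-1.  -0.4  0.7] t 15.45
[('lid_edge', [{'xy': [322.7, 225.4], 'confidence': 0.75}]), ('t_grip', [{'xy': [315.4, 204.4], 'confidence': 0.54}])]
0.2 [[321.19231322 230.40698982]
 [315.84376811 208.75191734]]
0.3 [[320.60613847 222.88263087]
 [315.04018979 202.62473118]]
0.4 [[319.83264509 215.06134421]
 [314.12215151 196.50278381]]
```

```bash
 python3 -m jog '[[-0.005,0,0.015,0,0,0,1],[-0.004,0,0.015,0,0,0,1],[-0.002,0,0.012,0,0,0,1],[0,0,0,0,0,0,1],[0,0,0,0,0,0,1]]'|egrep "pos|ft"
python3 -m jog '[[0,0,0.004,0,0,0,1],[0,0,0,0,0,0,1]]'|egrep "pos|ft"
python3 - <<'E'
from h import *
inbox(); p=grab_frame("side"); print([(n,mark_of(n,p)[:1]) for n in("lid_edge","t_grip")])
for a in(0,.036,.1):
    e=R.from_euler("z",PHI).apply([[0,.098-.198*np.cos(a)+.012*np.sin(a),.138+.198*np.sin(a)+.012*np.cos(a)],[0,.098-.148*np.cos(a)+.049*np.sin(a),.138+.148*np.sin(a)+.049*np.cos(a)]])+C; print(a,proj(p,e,T(p)))
E
```

```text
tcp_pos: [0.4419, -0.034, 0.1801]
ft_force: [0.5, 0.4, 0.9]
tcp_pos: [0.4422, -0.0345, 0.1761]
ft_force: [-0.9, -0.4, 0.1]
tcp box frame [-0.0773 -0.0714  0.1761] [3.14  0.    1.494] F [-0.9 -0.4  0.1] t 16.1833
[('lid_edge', [{'xy': [322.3, 238.7], 'confidence': 0.77}]), ('t_grip', [{'xy': [316.5, 218.3], 'confidence': 0.76}])]
0 [[321.78569817 244.1626974 ]
 [317.06763191 220.68900926]]
0.036 [[321.73607214 241.83731077]
 [316.88710327 218.59259423]]
0.1 [[321.58596904 237.53105635]
 [316.52234121 214.80053721]]
```

```bash
python3 -m jog '[[0,0,0.002,0,0,0,1],[0,0,0,0,0,0,1],[0,0,0,0,0,0,1]]'|egrep "pos|ft";python3 -m jog '[[0,0,0.002,0,0,0,1],[0,0,0,0,0,0,1],[0,0,0,0,0,0,1]]'|egrep "pos|ft";python3 -m jog '[[0,0,0.002,0,0,0,1],[0,0,0,0,0,0,1],[0,0,0,0,0,0,1]]'|egrep "pos|ft"
```

```text
tcp_pos: [0.442, -0.0349, 0.1738]
ft_force: [-0.9, 0.3, 4.0]
tcp_pos: [0.442, -0.035, 0.1717]
ft_force: [-0.1, -0.0, 4.6]
tcp_pos: [0.4419, -0.0351, 0.1697]
ft_force: [0.1, -1.8, 5.0]
```

```bash
python3 -m jog '[[0,0,0.002,0,0,0,1],[0,0,0,0,0,0,1],[0,0,0,0,0,0,1]]'|egrep "pos|ft";python3 -m jog '[[0,0,0.002,0,0,0,1],[0,0,0,0,0,0,1],[0,0,0,0,0,0,1]]'|egrep "pos|ft";python3 -m jog '[[0,0,0.002,0,0,0,1],[0,0,0,0,0,0,1],[0,0,0,0,0,0,1]]'|egrep "pos|ft"
python3 - <<'E'
from h import *
p=grab_frame("side"); print([(n,mark_of(n,p)[:1]) for n in("lid_edge","t_grip")])
E
```

```text
tcp_pos: [0.442, -0.0353, 0.168]
ft_force: [-1.5, -2.1, 9.4]
tcp_pos: [0.4421, -0.0353, 0.1673]
ft_force: [-8.2, -1.9, 28.6]
tcp_pos: [0.4422, -0.0353, 0.167]
ft_force: [-16.0, -1.9, 51.1]
[('lid_edge', [{'xy': [322.9, 240.2], 'confidence': 0.94}]), ('t_grip', [{'xy': [316.8, 223.1], 'confidence': 0.72}])]
```

```bash
python3 -m jog '[[0,0,-0.012,0,0,0,1],[0,0,-0.04,0,0,0,1],[0,0,-0.04,0,0,0,0],[-0.03,0.026,-0.02,0,0,0,-1],[-0.03,0.026,0,0,0,0,-1]]';python3 -m jog '[[-0.02,0.026,0,0,0,0,-1],[0,0,0,0,0,0,-1],[0,0,0,0,0,0,-1]]'
python3 - <<'E'
from h import *
inbox()
s=read_state();w=grab_frame("wrist");M=T(w,s);p=grab_frame("side");t=grab_frame("top")
rs=[]
for n,q,m in(("w",w,M),("s",p,T(p)),("t",t,T(t))):
    for k in("t_grip","lid_edge"):
        r=mark_of(k,q)[:1]; print(n,k,r)
        if r and k=="t_grip": rs.append(ray(q,r[0]["xy"],m))
if len(rs)>1: x,e=tri(rs);print("t_grip",x,e,R.from_euler("z",-PHI).apply(x-C))
a=.036
e=R.from_euler("z",PHI).apply([[-.042,.098-.148,.138+.005+.058],[.042,-.05,.201]])+C; print(proj(w,e,M))
save(w,"w6.png")
E
```

```text
time_s: 18.4
tcp_pos: [0.4901, -0.0961, 0.2798]
tcp_rot: [3.133, 0.005, 1.498]
ft_force: [0.4, -0.4, 1.2]
width: 0.0156
grip_force: 0.0
time_s: 18.65
tcp_pos: [0.5119, -0.1198, 0.2732]
tcp_rot: [-3.14, -0.002, 1.491]
ft_force: [-0.9, 1.2, -0.5]
width: 0.0358
grip_force: 0.0
tcp box frame [-0.0015 -0.1513  0.2732] [-3.140e+00 -2.000e-03  1.491e+00] F [-0.9  1.2 -0.5] t 18.65
w t_grip [{'xy': [322.2, 70.6], 'confidence': 0.85}]
w lid_edge [{'xy': [320.8, 159.4], 'confidence': 0.55}]
s t_grip [{'xy': [315.8, 216.8], 'confidence': 0.53}]
s lid_edge [{'xy': [323.3, 239.0], 'confidence': 0.64}]
t t_grip [{'xy': [332.2, 237.5], 'confidence': 0.72}]
t lid_edge [{'xy': [349.7, 242.7], 'confidence': 0.96}]
t_grip [ 0.51824961 -0.01698899  0.19462646] [0.0051729895960270856, 0.003165766726599801, 0.00707516027219654] [-0.00270949 -0.04831842  0.19462646]
[[234.88339474  78.9529529 ]
 [402.42419063  77.46662978]]
```

View pics/w6.png

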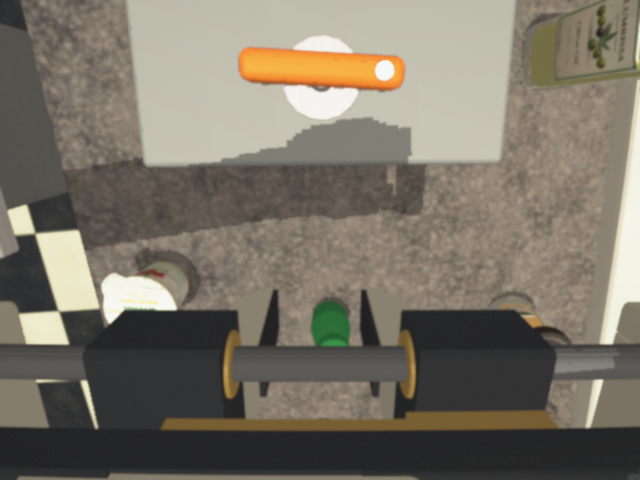

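The lid lies flat on the box. The orange bar runs from (240,65) to (403,72), nearly parallel to the hinge (handle about 0.05), with its white dot on the +x side. I move above it and turn to grip across the bar.

```bash
python3 -m jog '[[0.035,0.001,0,0,0,-0.1,-1],[0,0,0,0,0,-0.12,-1],[0,0,0,0,0,-0.12,-1],[0,0,0,0,0,-0.12,-1],[0,0,0,0,0,-0.12,-1]]';python3 -m jog '[[0,0,0,0,0,-0.12,-1],[0,0,0,0,0,-0.12,-1],[0,0,0,0,0,-0.12,-1],[0,0,0,0,0,-0.12,-1],[0,0,0,0,0,-0.12,-1]]';python3 -m jog '[[0,0,0,0,0,-0.12,-1],[0,0,0,0,0,-0.12,-1],[0,0,0,0,0,-0.12,-1],[0,0,0,0,0,-0.11,-1],[0,0,0,0,0,0,-1]]'; python3 -m jog '[[0,0,0,0,0,0,-1],[0,0,0,0,0,0,-1]]'
python3 - <<'E'
from h import *
inbox();s=read_state();w=grab_frame("wrist");M=T(w,s);print(s["joint_pos"].round(2))
x=R.from_euler("z",PHI).apply([.001,-.046,.193])+C
go(*x,3.02);r=mark_of("t_grip",w)[:1];print(r,proj(w,x,M),[atz(w,q["xy"],M,.193) for q in r])
o=w["img"].astype(int);m=(o[:,:,0]>190)&(o[:,:,2]<90)&(o[:,:,1]<170);n,l,st,c=cv2.connectedComponentsWithStats(m.astype(np.uint8));i=1+st[1:,4].argmax();print(st[i],c[i],atz(w,c[i],M,.2));save(w,"w7.png")
E
```

```text
time_s: 19.52
tcp_pos: [0.5153, -0.0834, 0.2744]
tcp_rot: [-3.142, 0.001, 2.081]
ft_force: [0.4, 0.4, 0.4]
width: 0.0917
grip_force: 0.0
time_s: 19.93
tcp_pos: [0.5153, -0.0837, 0.2743]
tcp_rot: [-3.141, 0.0, 2.68]
ft_force: [0.2, 0.9, -0.9]
width: 0.0914
grip_force: 0.0
time_s: 20.35
tcp_pos: [0.5153, -0.0838, 0.274]
tcp_rot: [3.141, -0.0, -3.136]
ft_force: [0.4, -0.3, 0.3]
width: 0.0917
grip_force: 0.0
time_s: 20.52
tcp_pos: [0.5153, -0.0837, 0.2742]
tcp_rot: [-3.141, 0.0, 3.141]
ft_force: [0.1, 0.2, -0.4]
width: 0.0918
grip_force: 0.0
tcp box frame [-0.0007 -0.1151  0.2742] [-3.141  0.     3.141] F [ 0.1  0.2 -0.4] t 20.5167
[ 1.12  0.56 -1.35  1.82  0.58  1.24  1.17]
pose [ 0.5153 -0.0838  0.2743] [-3.1412e+00  1.0000e-04  3.1412e+00] t 20.5667
rotvec [-4.000e-04  1.000e-04  1.212e-01] shift after turn [0.0016 0.0691 0.0813]
shift [-0.0068  0.0688  0.0812]
[{'xy': [432.9, 267.2], 'confidence': 0.94}] [[431.60144554 267.58441768]] [array([ 0.52187499, -0.0141869 ,  0.193     ])]
[ 410  201   53  133 2414] [437.95526098 256.24109362] [ 0.51237333 -0.01397784  0.2       ]
```

```bash
python3 -m jog '[[0,0,0,0,0,0.12,-1],[0.001,0.035,0,0,0,0,-1],[0.001,0.034,0,0,0,0,-1],[0,0,0.02,0,0,0,-1],[0,0,0.0,0,0,0,-1]]'; python3 -m jog '[[0,0,0,0,0,0,-1]]'
python3 - <<'E'
from h import *
s=read_state();w=grab_frame("wrist");M=T(w,s);print(s["joint_pos"].round(2))
x=np.array([.5219,-.0142,.193]);go(*x,3.02);r=mark_of("t_grip",w)[:1];print(r,proj(w,x,M),[atz(w,q["xy"],M,.193) for q in r])
E
```

```text
time_s: 21.03
tcp_pos: [0.5202, -0.0129, 0.2527]
tcp_rot: [-3.141, -0.002, 3.027]
ft_force: [-0.5, -1.6, -0.4]
width: 0.0918
grip_force: 0.0
time_s: 21.12
tcp_pos: [0.521, -0.0149, 0.2539]
tcp_rot: [-3.141, -0.001, 3.024]
ft_force: [0.1, -1.2, 0.6]
width: 0.0918
grip_force: 0.0
[ 0.95  0.54 -1.29  1.85  0.56  1.19  0.93]
pose [ 0.5215 -0.0154  0.2544] [-3.1408e+00 -3.0000e-04  3.0229e+00] t 21.1667
rotvec [-0.0007 -0.0003  0.0029] shift after turn [-0.0003  0.0013  0.0614]
shift [-0.0003  0.0013  0.0614]
[] [[318.08036652 271.78033232]] []
```

```bash
python3 -m jog '[[0,0.001,0.03,0,0,0,-1],[0,0,0.03,0,0,0,-1],[0,0,0,0,0,0,-1],[0,0,0,0,0,0,1],[0,0,0,0,0,0,1]]'; python3 -m jog '[[0,0,0,0,0,0,1],[0,0,0,0,0,0,1],[0,0,0,0,0,0,1],[0,0,0,0,0,0,1],[0,0,0,0,0,0,1]]'; python3 -m jog '[[0,0,0,0,0,0,1],[0,0,0,0,0,0,1],[0,0,0,0,0,0,1],[0,0,0,0,0,0,1],[0,0,0,0,0,0,1]]'
```

```text
time_s: 21.63
tcp_pos: [0.5225, -0.0141, 0.1957]
tcp_rot: [3.141, 0.001, 3.023]
ft_force: [0.8, 0.5, 0.5]
width: 0.083
grip_force: 0.0
time_s: 22.05
tcp_pos: [0.5218, -0.0141, 0.1946]
tcp_rot: [-3.141, 0.001, 3.024]
ft_force: [0.1, -0.4, 0.5]
width: 0.0498
grip_force: 0.0
time_s: 22.47
tcp_pos: [0.5215, -0.0152, 0.1941]
tcp_rot: [-3.139, -0.0, 3.024]
ft_force: [-0.6, -9.9, 2.7]
width: 0.0161
grip_force: 6.9
```

```bash
python3 -m jog '[[0,-0.001,0,0,0,0,1],[0,0,0,0,0,0,1],[0,0,0,0,0,0,1]]'
```

```text
time_s: 22.72
tcp_pos: [0.5214, -0.0156, 0.1941]
tcp_rot: [-3.141, -0.0, 3.024]
ft_force: [-0.1, -1.4, 0.6]
width: 0.0162
grip_force: 29.9
```

```bash
python3 -m jog '[[0,0,0,0,0,0.08,1],[0,0,0,0,0,0.08,1],[0,0,0,0,0,0.08,1],[0,0,0,0,0,0.08,1],[0,0,0,0,0,0.08,1]]'; python3 -m jog '[[0,0,0,0,0,0,1],[0,0,0,0,0,0,1]]';  python3 -c "
from workcell import *;s=read_state();print(s['torque'],s['joint_pos'])"
```

```text
time_s: 23.13
tcp_pos: [0.5214, -0.0155, 0.194]
tcp_rot: [-3.141, 0.0, 2.62]
ft_force: [-0.8, -2.0, -0.9]
width: 0.016
grip_force: 29.9
time_s: 23.3
tcp_pos: [0.5214, -0.0155, 0.1941]
tcp_rot: [-3.141, 0.0, 2.626]
ft_force: [1.7, -3.4, -1.2]
width: 0.016
grip_force: 29.9
[-0.88299806 -0.24826772 -0.03401617] [ 0.84480371  0.54903926 -1.11954125  1.90696478  0.57257381  1.05220742
  0.53625556]
```

```bash
python3 -m jog '[[0,0,0,0,0,0.08,1],[0,0,0.0005,0,0,0.08,1],[0,0,0.0005,0,0,0.08,1],[0,0,0.0005,0,0,0.08,1],[0,0,0,0,0,0,1]]'; python3 -m jog '[[0,0,0.0005,0,0,0.08,1],[0,0,0.0005,0,0,0.08,1],[0,0,0.0005,0,0,0.08,1],[0,0,0.0005,0,0,0.08,1],[0,0,0,0,0,0,1]]'; python3 -c "
from workcell import *;s=read_state();print(s['torque'],s['joint_pos'])"
```

```text
time_s: 23.72
tcp_pos: [0.5215, -0.0158, 0.193]
tcp_rot: [-3.14, 0.001, 2.303]
ft_force: [-2.6, -3.9, 4.6]
width: 0.0159
grip_force: 29.9
time_s: 24.13
tcp_pos: [0.5214, -0.0167, 0.1902]
tcp_rot: [-3.141, 0.002, 1.983]
ft_force: [1.7, -7.2, -3.4]
width: 0.0158
grip_force: 30.0
[-1.22782811 -0.48270824  0.0748778 ] [ 0.74881586  0.47853505 -0.96610972  1.91237983  0.47032253  0.99662297
 -0.01774862]
```

```bash
python3 -m jog '[[0,0,0.0005,0,0,0.08,1],[0,0,0.0005,0,0,0.08,1],[0,0,0,0,0,0.08,1],[0,0,0,0,0,0.08,1],[0,0,0,0,0,0,1]]'; python3 -m jog '[[0,0,0,0,0,0.06,1],[0,0,0,0,0,0.03,1],[0,0,0,0,0,0,1]]'; python3 - <<'E'
from h import *
s=read_state();print(s['torque'],s['tcp_rot']);p=grab_frame("side");t=grab_frame("top");print([(n,mark_of(n,q)[:1]) for n in("lid_edge","t_grip") for q in(p,t)])
E
```

```text
time_s: 24.55
tcp_pos: [0.5214, -0.017, 0.1892]
tcp_rot: [-3.141, 0.002, 1.662]
ft_force: [0.4, -7.3, -2.6]
width: 0.0157
grip_force: 30.0
time_s: 24.8
tcp_pos: [0.5214, -0.017, 0.1892]
tcp_rot: [-3.141, 0.002, 1.575]
ft_force: [0.1, -7.6, -0.8]
width: 0.0159
grip_force: 30.0
[-1.36621126 -0.22885753 -0.04112357] [-3.14098080e+00  1.94485728e-03  1.57507560e+00]
[('lid_edge', [{'xy': [321.8, 243.4], 'confidence': 0.9}]), ('lid_edge', []), ('t_grip', [{'xy': [316.0, 219.3], 'confidence': 0.42}]), ('t_grip', [])]
```

```bash
python3 -m jog '[[0,0,0,0,0,0,-1],[0,0,0,0,0,0,-1],[0,0,0,0,0,0,-1],[0,0,0,0,0,0,-1],[0,0,0,0,0,0,-1]]'; python3 -m jog '[[0,0,-0.02,0,0,0,-1],[0,0,-0.03,0,0,0,-1],[0,0,-0.03,0,0,0,-1],[-0.035,0,-0.01,0,0,0,-1],[-0.035,0,0,0,0,0,-1]]';python3 -m jog '[[-0.02,0,0,0,0,0,-1],[0,0,0,0,0,0,-1],[0,0,0,0,0,0,-1],[0,0,0,0,0,0,-1]]'
python3 - <<'E'
from h import *
s=read_state();w=grab_frame("wrist");p=grab_frame("side");print(mark_of("lid_edge",p)[:1],mark_of("t_grip",p)[:1])
save(w,"w8.png");inbox()
E
```

```text
time_s: 25.52
tcp_pos: [0.5215, -0.0142, 0.1897]
tcp_rot: [3.141, -0.001, 1.576]
ft_force: [-0.3, 0.6, -0.2]
width: 0.0445
grip_force: 0.0
time_s: 25.93
tcp_pos: [0.5242, -0.0826, 0.2837]
tcp_rot: [3.135, 0.001, 1.581]
ft_force: [0.7, -0.8, -0.4]
width: 0.0779
grip_force: 0.0
time_s: 26.27
tcp_pos: [0.5217, -0.1038, 0.2797]
tcp_rot: [3.142, -0.001, 1.575]
ft_force: [0.1, -1.1, -0.0]
width: 0.0916
grip_force: 0.0
[{'xy': [322.5, 243.4], 'confidence': 0.59}] [{'xy': [317.3, 222.8], 'confidence': 0.58}]
tcp box frame [ 0.0072 -0.1343  0.2797] [ 3.142 -0.     1.576] F [-0.4  1.   0.7] t 26.4667
```

View pics/w8.png

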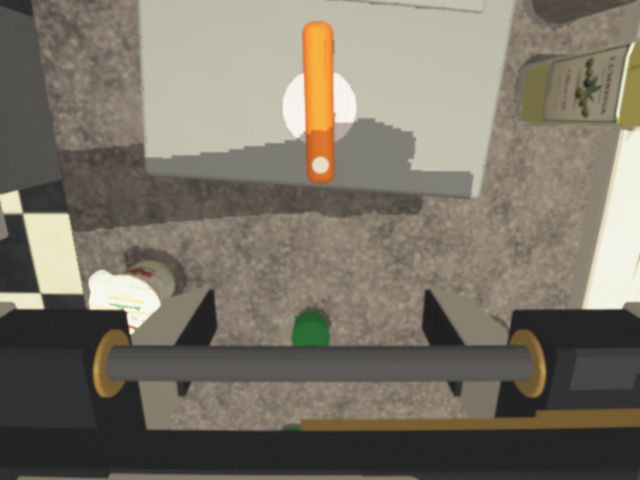

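The dotted end of the bar now points at the latch side, (321,165), nearly square to the lid edge (about 1.47 rad). The lid edge is at the drawn-down height, and the gripper is clear of everything.

```bash
python3 -c "
from workcell import *;print(sign_off())"
```

```text
the job is handed in; nothing more can be done
None
```

I handed the job in at about 26.5 s, with no verdict returned: the salt shaker was upright on the box floor when the lid came over, the lid looks drawn tight, the T-handle measures about 1.47 rad from the wrist picture, and I never touched the bystanders.

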